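# Weigh a sealed tube case on a small-pan scale

## Robot

A 6-joint arm with a two-finger parallel gripper is mounted at the origin on a cart in front of the work surface, level with it; the furniture and walls round the work are solid. World frame = base frame: x ahead of the robot, y to its left, z up, the work surface at z = 0. Lengths are in m, angles in degrees, forces in N, time in s.
With the tool pointing down it reaches from about 0.35 to 0.875 m from the base axis. Payload 4.2 kg.
Tool frame: the origin (TCP) lies at the very end of the fingers, on their centre line; the grasp point (between the pads) lies 19 mm behind it; z points along the fingers, y is the line along which they close (so a half turn about z gives the same grasp; the last joint's range is limited). The gripper opens to 87 mm and grips with 3 to 60 N. Pads are 19 mm wide; open, the fingers measure 117 mm over their backs; the gripper's body (75 mm by 190 mm) begins 51 mm behind the grasp point.
Start: joints at [85.061, 22.042, 0.453, 0, -68.411, -14.817], TCP at [0.211, 0.588, 0.223] pointing down, gripper open.
Joint ranges: [-179.83, 179.83], [-69.29, 118.12], [-61.27, 80.66], [-181.25, 117.63], [-171.15, -9.14], [-177.46, 177.46]. Speed limits (degrees/s): [159.86, 159.86, 180, 180, 180, 180].

## Interface

Orientations are given as a 3x3 rotation matrix whose columns are the frame's x, y, z axes.
In Python, from station import sense, cams, r gives the robot as it stands. The module is installed in compiled form; this text tells all that it offers.
- The arm moves only by the tool step_arm, never from a script. Its argument "targets" is text: rows parted by semicolons, each of 4 numbers parted by spaces: the shift along the tool's x, y, z in cm, then the turn about the tool's z in degrees. In form: x y z turn; .... A call has 1 to 12 rows; each row shifts and turns the commanded pose from where the row before left it, along the tool's axes as they then stand; what a row does not reach is not made up. A row lasts 1/12 s, in which the tool goes at most 41.7 mm and 7.16 degrees, less where a joint would pass 70% of its speed; a pose out of reach is approached as far as the arm can. A call with a gripper value outside its range is refused whole. "claw" is the finger opening in cm, from 0 to 8.7, set as the call begins (left out, the last holds). The fingers move at their own pace and stop on an object; the grip force is fixed at half the most. Time passes only in rows, so rows that do not move let the fingers close. It gives the time, the measured TCP pose, the force, the opening and the grip force at its end, in the units of the state.
- sense(): the state, without advancing time (a new reading comes with each control period).
- cams.capture(name): name is "side" or "top" or "wrist"; returns a dict with "frame" (384x512x3 uint8, blue, green, red), "vertical_fov" (degrees; the focal length in pixels is half the picture's height over the tangent of half this angle, whatever the lens; pixels are square), "cx", "cy" (the principal point, pixels), "eye" and "rotation" of the camera in the world; the wrist camera has in their place "tool_from_camera" (4x4, takes a point from camera to tool coordinates, whose origin is the TCP and whose axes are the flange's). Camera axes: x right, y down, z forward; pixel columns grow to the right and rows downward; lengths in m; the calibration is good to about 2 mm. A picture is of the moment at which its call begins: read the wrist's pose just before it. There is no depth.
- r.finish_job(): hands the job in; it is judged then, once.
The state is a dict: "time_s": time; "joints": joint angles; "joint_velocities": joint speeds; "effort": joint torques, N m; "tcp_pos": TCP position; "ee_rot": TCP orientation; "wrist_force": force on the tool from outside, world axes, zero at the start; "moment": the same for the moment, N m; "gripper_width": opening from 0.0 (shut) to 1.0 (fully open); "gripper_force": force on a finger pad.
Only numpy, scipy, OpenCV 4.12 (cv2) and the standard library are available. Lean on these libraries where they do the work, as an engineer would, in place of code of your own. Each camera call takes 0.05 s, during which the arm holds its last target. There are 200 camera calls.

## Task

The long white sealed tube case has to be weighed. Its heavy contents sit at an unknown place inside, so feel with small trial lifts where it balances, then lift it clear of the bench, carry it about level and set it gently on the scale's small raised pan so that it rests there balanced, level and untouched, carried by the pan alone. Never let the case tip steeply, do not press hard on the pan, and leave the other things where they are.

Things in the scene. Friction and masses are not known exactly. Their poses are not given: they have to be found in the camera images.
- case: loose long white closed box, 300 mm long (x), 30 wide (y), 34 high (z), blue cap at its +x end, grey cap at -x, flat on the bench; origin: middle of its flat underside. Grip it across its width anywhere. Weighs 0.42 to 0.58 kg, mostly a dense load fixed inside at an unknown place: centre of mass up to 75 mm from the middle towards either cap, 15 mm above the underside, on the centre line
- blue_end (a point): centre of the lower edge of the case at the blue cap (150 mm along +x from its origin)
- grey_end (a point): centre of the lower edge of the case at the grey cap (150 mm along -x from its origin)
- scale: grey bench scale, fixed: base 110 x 110 mm, 34 mm high, with a black display on its front (-x), a dark post of 20 mm diameter in its middle (34 mm at the foot) and on it a small steel pan. Origin: on the bench under the middle of the base
- pan_top (a point): centre of the top face of the scale's pan, a flat square steel plate 24 x 24 mm and 6 mm thick with sides along the scale's x and y; 85 mm above the bench when empty. It moves straight up and down only. A case laid across it stays up only if its centre of mass lies over the plate.
- pan (a joint): how far the pan is pressed down, in m: 0 when empty, growing by 1 mm for each 1.5 N on it (the case alone presses it about 3.3 mm), end stop at 10 mm
- jar: loose jar with a cream lid, 61 mm diameter, 82 mm high, a bystander; origin under its middle
- spray: loose see-through spray bottle with a pale yellow top, 42 mm diameter, 170 mm high, a bystander; origin under its middle
- carton_red: loose white carton with a red stripe, 55 x 85 x 45 mm, a bystander; origin under its middle
- label_printer: fixed black label printer left of the case, about 275 x 190 mm and 175 mm high: cross it well above; origin under its middle

How it is judged:
By the outcome, as a careful person would: the job done as asked, in the order asked, and still so for the second after the job is handed in, with the robot touching nothing.
It also fails if it takes over 67 s, if anything falls off the work surface, if the arm or the gripper's body presses on something with over 40 N, if the wrist force passes 120 N, or if a joint passes its speed limit or range.

## Working session

There is one attempt and no reset: what is moved stays moved. The work goes in short steps, Python scripts to look and compute and a tool call to move; the robot and the scene stay as the last step left them, time stands still between calls to the robot, and variables do not carry over. Pictures are saved under pics/ and viewed, at most 10 in all, crops included, and the job is handed in when it is done.

Besides the shell and the picture viewer there is one more tool, called after "Call:" as a command line: name --argument value ..., lists and objects as JSON in quotes. step_arm: Moves the arm, as the interface text tells. Its arguments: {"type":"object","properties":{"targets":{"type":"string"},"claw":{"type":"number"}},"required":["targets"]}

```bash
mkdir -p pics
python3 - <<'E'
from station import sense,cams,r
import cv2,numpy as np,json
s=sense();print({k:np.round(v,3).tolist() for k,v in s.items()})
for n in("side","top"):
    c=cams.capture(n);cv2.imwrite(f"pics/{n}0.png",c["frame"])
    print(n,{k:np.round(v,4).tolist() for k,v in c.items() if k!="frame"})
E
```

```text
{'time_s': 0.0, 'joints': [85.062, 22.089, 0.379, -0.03, -68.412, -14.816], 'joint_velocities': [0.008, -0.006, -0.051, 0.006, -0.006, -0.047], 'effort': [0.0, -39.066, 18.739, 4.22, 0.011, -0.0], 'tcp_pos': [0.211, 0.588, 0.221], 'ee_rot': [[0.941, -0.338, -0.001], [-0.338, -0.941, -0.002], [0.0, 0.002, -1.0]], 'wrist_force': [-0.504, -0.067, 0.092], 'moment': [0.025, 0.046, -0.006], 'gripper_force': 0.0, 'gripper_width': 0.999}
side {'vertical_fov': 50.6582, 'cx': 259.8461, 'cy': 187.5169, 'eye': [0.2803, -1.3988, 0.7443], 'rotation': [[0.9877, -0.0679, 0.1411], [-0.1566, -0.4302, 0.8891], [0.0004, -0.9002, -0.4355]]}
top {'vertical_fov': 52.1083, 'cx': 256.0226, 'cy': 186.3147, 'eye': [0.4218, -0.0241, 1.5846], 'rotation': [[-0.0041, -0.9979, 0.0653], [-0.9998, 0.0052, 0.0172], [-0.0175, -0.0652, -0.9977]]}
```

View pics/top0.png

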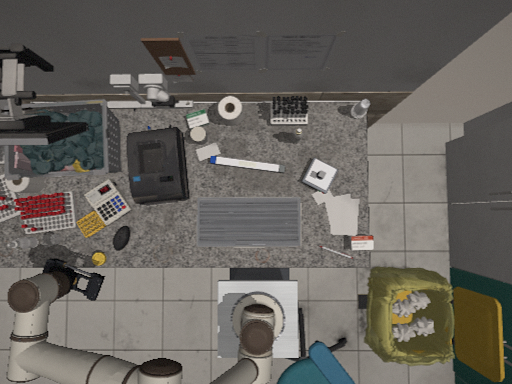

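View pics/side0.png

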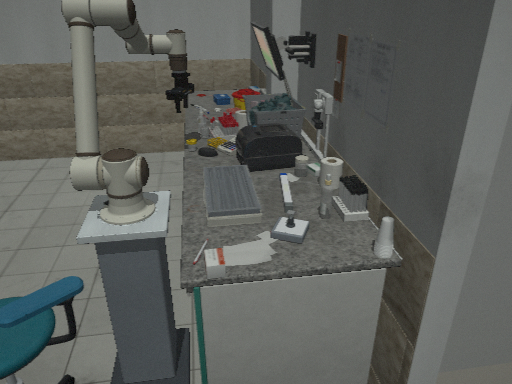

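Top view: the case runs from its blue cap at about (210,159) to its grey cap at about (282,169). The scale is at (320,174) with a dark post at about its centre. The printer is at (157,165), the jar at (198,134), the spray at about (298,132), and the tray is below the case. Next I'll measure these.

```bash
cat > h.py <<'E'
import cv2,numpy as np
from station import sense,cams,r
def f(c): return c["frame"].shape[0]/2/np.tan(np.radians(c["vertical_fov"])/2)
def ray(c,u,v):
    d=np.array([(u-c["cx"])/f(c),(v-c["cy"])/f(c),1.]); return np.array(c["eye"]),np.array(c["rotation"])@d
def onz(c,u,v,z):
    e,d=ray(c,u,v); return e+d*(z-e[2])/d[2]
def proj(c,p):
    q=np.array(c["rotation"]).T@(np.array(p)-c["eye"]); return q[:2]/q[2]*f(c)+[c["cx"],c["cy"]]
E
python3 - <<'E'
from h import *
c=cams.capture("top");im=c["frame"];hsv=cv2.cvtColor(im,cv2.COLOR_BGR2HSV)
roi=np.zeros(im.shape[:2],np.uint8);roi[148:178,200:292]=255
white=((hsv[...,2]>170)&(hsv[...,1]<60)).astype(np.uint8)*255&roi
blue=((hsv[...,0]>95)&(hsv[...,0]<130)&(hsv[...,1]>120)).astype(np.uint8)*255&roi
n,l,st,ce=cv2.connectedComponentsWithStats(white|blue)
for i in range(1,n):
    if st[i,4]>50:
        pts=np.argwhere(l==i)[:,::-1].astype(np.float32);rc=cv2.minAreaRect(pts);print(st[i],rc)
        print(np.round([onz(c,*p,0.034) for p in cv2.boxPoints(rc)],3).tolist())
print("blue",cv2.moments(blue,True)["m00"])
big=cv2.resize(im[110:200,190:350],None,fx=5,fy=5,interpolation=cv2.INTER_CUBIC);cv2.imwrite("pics/t1.png",big)
c2=cams.capture("side");cv2.imwrite("pics/s1.png",cv2.resize(c2["frame"][160:280,250:400],None,fx=5,fy=5,interpolation=cv2.INTER_CUBIC))
E
```

```text
[200 148  79  24 656] ((239.0615692138672, 158.50770568847656), (80.1264419555664, 15.380306243896484), 7.125016689300537)
[[0.625, 0.232, 0.034], [0.686, 0.225, 0.034], [0.644, -0.092, 0.034], [0.583, -0.084, 0.034]]
blue 39.0
```

View pics/t1.png

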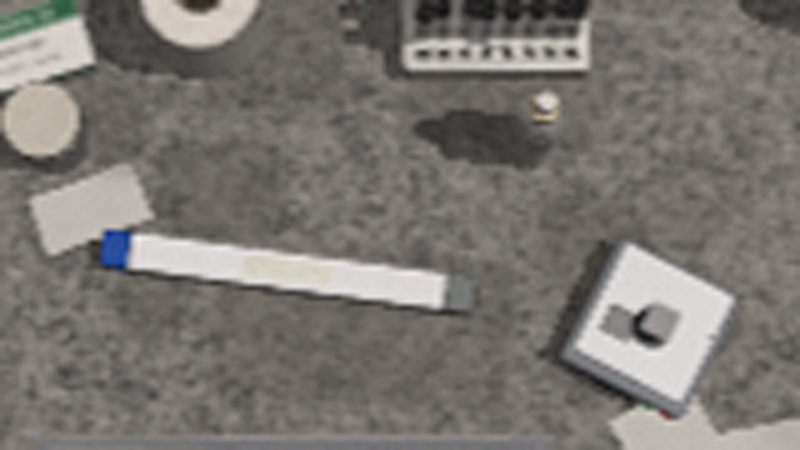

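View pics/s1.png

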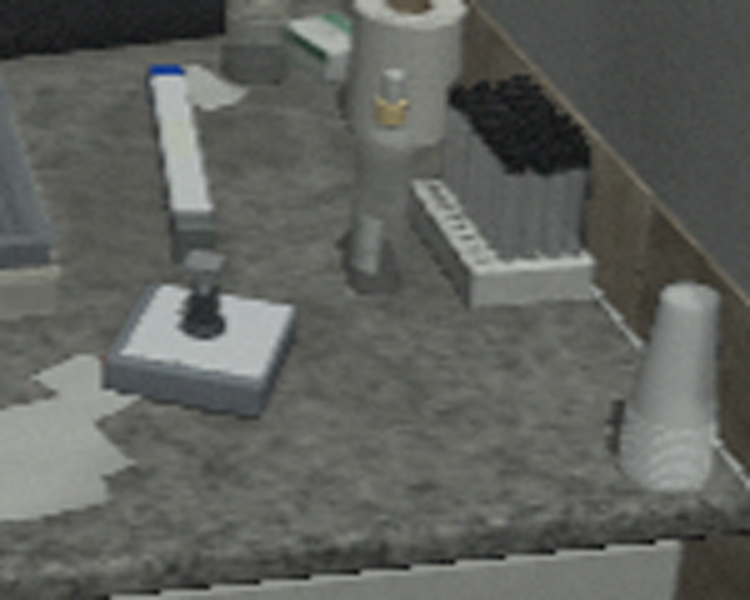

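Crops: the case's top face runs from crop (102,248) to (470,294). The pan is at about crop (661,322), and the white base corners are at about (627,243), (735,298), (678,412) and (572,352). The spray's top is at (545,105), the jar's lid at (40,120). In the side crop the pan is at about (206,262) and the spray's foot at about (372,280). I'll cast these to points.

Run:
```python
from h import *
c=cams.capture("top");s=cams.capture("side")
T=lambda u,v,z:onz(c,190+(u+.5)/5-.5,110+(v+.5)/5-.5,z)
S=lambda u,v,z:onz(s,250+(u+.5)/5-.5,160+(v+.5)/5-.5,z)
b=T(102,248,.034);g=T(470,293,.034);d=b-g
print("case",b.round(3),g.round(3),"mid",((b+g)/2).round(4),"len",np.linalg.norm(d).round(4),"ang",np.degrees(np.arctan2(d[1],d[0])).round(2))
print("side blue/grey end",S(167,68,.034).round(3),S(192,215,.034).round(3))
q=np.array([T(*p,.034) for p in((627,243),(735,298),(678,412),(572,352))]);print("base",q.round(3).tolist(),q.mean(0).round(4),[np.linalg.norm(q[i]-q[i-1]).round(3) for i in range(4)],
 [np.degrees(np.arctan2(*(q[i]-q[i-1])[[1,0]])).round(1) for i in range(4)])
print("pan",T(661,320,.085).round(4),S(206,262,.085).round(4))
print("spray",T(545,105,.17).round(3),S(372,280,0).round(3),"jar",T(40,120,.082).round(3))
# wrist camera
w=cams.capture("wrist");print(np.round(w["tool_from_camera"],3).tolist(),w["vertical_fov"],w["cx"],w["cy"])
R=np.array(sense()["ee_rot"]);print(R.round(3).tolist())
```

```text
case [0.632 0.186 0.034] [ 0.595 -0.107  0.034] mid [0.6136 0.0393 0.034 ] len 0.295 ang 82.64
side blue/grey end [0.632 0.177 0.034] [ 0.594 -0.093  0.034]
base [[0.634, -0.232, 0.034], [0.589, -0.316, 0.034], [0.499, -0.27, 0.034], [0.547, -0.187, 0.034]] [ 0.5675 -0.2512  0.034 ] [np.float64(0.097), np.float64(0.096), np.float64(0.101), np.float64(0.096)] [np.float64(-27.3), np.float64(-117.7), np.float64(152.8), np.float64(60.0)]
pan [ 0.5674 -0.25    0.085 ] [ 0.5662 -0.253   0.085 ]
spray [ 0.717 -0.155  0.17 ] [ 0.718 -0.151  0.   ] jar [0.726 0.228 0.082]
[[-0.0, -0.97, -0.243, 0.065], [1.0, -0.0, 0.001, -0.001], [-0.001, -0.243, 0.97, -0.163], [0.0, 0.0, 0.0, 1.0]] 67.1761809298314 258.5949606599392 190.894137090143
[[0.941, -0.338, -0.0], [-0.338, -0.941, -0.001], [0.0, 0.001, -1.0]]
```

Call:
step_arm --targets "0 0 -4 0; 0 0 -4 0; 0 0 0 7.1; 0 0 0 7.1; 0 0 0 7.1; 0 0 0 7.1; 0 0 0 7.1; 0 0 0 7.1; 0 0 0 7.1; 0 0 0 7.1; 0 0 0 7.1; 0 0 0 7.1" --claw 8.7

```text
time_s: 1.35
tcp_pos: [0.2112, 0.5881, 0.3025]
ee_rot: [[-0.019, -1.0, -0.0], [-1.0, 0.019, -0.0], [0.0, 0.0, -1.0]]
wrist_force: [-0.3, 1.2, -0.6]
gripper_width: 0.998
gripper_force: 0.0
```

Call:
step_arm --targets "0 0 0 6.6; 2.8 -2.7 0 0; 2.8 -2.7 0 0; 2.8 -2.7 0 0; 2.8 -2.7 0 0; 2.8 -2.7 0 0; 2.8 -2.7 0 0; 2.8 -2.7 0 0; 2.8 -2.7 0 0; 2.8 -2.7 0 0; 2.8 -2.7 0 0; 2.8 -2.7 0 0"

```text
time_s: 2.35
tcp_pos: [0.4671, 0.243, 0.3029]
ee_rot: [[-0.128, -0.992, 0.001], [-0.992, 0.128, 0.001], [-0.001, -0.0, -1.0]]
wrist_force: [1.4, 1.2, 0.0]
gripper_width: 0.997
gripper_force: 0.0
```

Call:
step_arm --targets "2.8 -2.7 0 0; 2.8 -2.7 0 0; 2.8 -2.7 0 0; 2.8 -2.7 0 0; 2.8 -2.7 0 0; 2.8 -2.7 0 0; 1.6 -1.4 0 0; 0 0 0 0"

```text
time_s: 3.02
tcp_pos: [0.619, 0.0361, 0.3014]
ee_rot: [[-0.133, -0.991, -0.001], [-0.991, 0.133, -0.001], [0.001, 0.001, -1.0]]
wrist_force: [0.7, -0.4, 0.8]
gripper_width: 0.997
gripper_force: 0.0
```

```bash
cat >> h.py <<'E'
def wrist():
    s=sense();w=cams.capture("wrist");T=np.array(w["tool_from_camera"]);R=np.array(s["ee_rot"])
    w["rotation"]=R@T[:3,:3];w["eye"]=np.array(s["tcp_pos"])+R@T[:3,3];return w
E
python3 - <<'E'
from h import *
w=wrist();cv2.imwrite("pics/w1.png",w["frame"])
for p in([.633,.187,.034],[.595,-.11,.034],[.6145,.0385,.034],[.567,-.25,.085]): print(proj(w,p).round(1))
s=sense();print(s["joints"],s["moment"])
E
```

```text
[262. 256.]
[261.2  56.6]
[261.3 164.7]
[270.3 -95.3]
[ 1.84475478e+01  1.91946072e+01  7.42031431e+00 -6.48500862e-03
 -7.83100201e+01 -2.60145169e+01] [ 0.16609124 -0.01366672 -0.03770662]
```

View pics/w1.png

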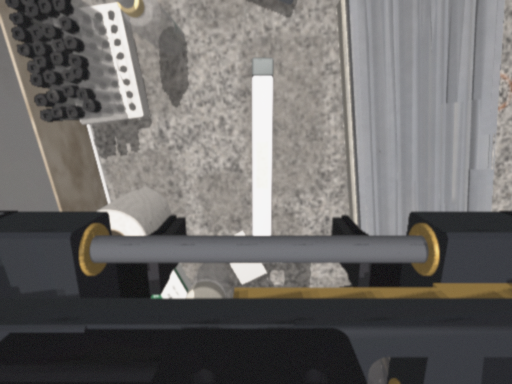

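The wrist view confirms the case: grey end at (263,57), predicted (261,57). The fingers straddle its line. Next I descend.

Call:
step_arm --targets "0 0.4 4 0; 0 0 4 0; 0 0 4 0; 0 0 4 0; 0 0 4 0; 0 0 4 0; 0 0 2 0; 0 0 1.5 0; 0 0 1 0; 0 0 0.5 0; 0 0 0 0; 0 0 0 0"

```text
time_s: 4.07
tcp_pos: [0.614, 0.0408, 0.0136]
ee_rot: [[-0.127, -0.992, 0.002], [-0.992, 0.127, 0.0], [-0.001, -0.002, -1.0]]
wrist_force: [0.9, 0.6, 1.5]
gripper_width: 1.002
gripper_force: 0.0
```

```bash
python3 -c "
from h import *
for i in range(4):
    s=sense();print(s['tcp_pos'],s['wrist_force'],s['moment']);cams.capture('top')"
```

```text
[0.61401412 0.04079902 0.01358861] [0.86616946 0.64964172 1.45095045] [ 0.10176295 -0.0529145   0.01056842]
[0.61431028 0.04075388 0.01398403] [ 0.1823562  -0.39006086  0.27597227] [ 0.07667889 -0.01161748 -0.03107618]
[0.61434884 0.04067837 0.01409606] [-0.03242485 -0.49252407  0.05392948] [ 0.08505304 -0.09457899  0.01724721]
[0.61426735 0.04056145 0.01402777] [-1.00451881  0.10482571 -0.23070985] [ 0.07005893 -0.04263773 -0.01063257]
```

Call:
step_arm --targets "0 0 0.4 0; 0 0 0.2 0; 0 0 0 0; 0 0 0 0"

```text
time_s: 4.6
tcp_pos: [0.6132, 0.0401, 0.0063]
ee_rot: [[-0.128, -0.992, -0.001], [-0.992, 0.128, -0.0], [0.0, 0.001, -1.0]]
wrist_force: [-1.3, -0.4, 0.2]
gripper_width: 1.001
gripper_force: 0.0
```

Call:
step_arm --targets "0 0 0 0; 0 0 0 0; 0 0 0 0; 0 0 0 0; 0 0 0 0; 0 0 0 0; 0 0 0 0; 0 0 0 0; 0 0 0 0" --claw 0

```text
time_s: 5.35
tcp_pos: [0.6134, 0.0402, 0.0066]
ee_rot: [[-0.128, -0.992, 0.0], [-0.992, 0.128, 0.0], [-0.0, -0.0, -1.0]]
wrist_force: [-0.4, 0.3, -0.3]
gripper_width: 0.398
gripper_force: 0.0
```

```bash
cat >> h.py <<'E'
def meas(n=8):
    F=[]
    for i in range(n):
        s=sense();F.append(np.r_[s['tcp_pos'],s['wrist_force'],s['moment'],s['gripper_width'],s['gripper_force']]);cams.capture('top')
    return np.mean(F,0).round(4).tolist()
E
python3 -c "
from h import *
print(meas())"
```

```text
[0.6138, 0.0403, 0.0066, 1.6516, -0.146, -1.0162, 0.0001, -0.4765, -0.0092, 0.3505, 22.6245]
```

Call:
step_arm --targets "0 0 0 0; 0 0 0 0; 0 0 -0.2 0; 0 0 -0.2 0; 0 0 -0.2 0; 0 0 0 0; 0 0 0 0"

```text
time_s: 6.33
tcp_pos: [0.6129, 0.0401, 0.0123]
ee_rot: [[-0.128, -0.992, -0.001], [-0.992, 0.128, -0.0], [0.0, 0.001, -1.0]]
wrist_force: [-0.1, -0.7, -4.2]
gripper_width: 0.34
gripper_force: 30.0
```

```bash
python3 -c "
from h import *
print(meas(10))
s=cams.capture('side');cv2.imwrite('pics/s2.png',cv2.resize(s['frame'][160:240,250:350],None,fx=6,fy=6,interpolation=cv2.INTER_CUBIC))"
```

```text
[0.6131, 0.0402, 0.0124, -0.2723, -0.1909, -4.7834, 0.107, -0.073, 0.0145, 0.3414, 29.9747]
```

Call:
step_arm --targets "0 0 -0.2 0; 0 0 -0.2 0; 0 0 -0.2 0; 0 0 -0.2 0; 0 0 0 0; 0 0 0 0; 0 0 0 0"

```text
time_s: 7.47
tcp_pos: [0.6133, 0.0402, 0.0206]
ee_rot: [[-0.128, -0.992, -0.0], [-0.992, 0.128, 0.0], [-0.0, 0.0, -1.0]]
wrist_force: [0.3, 0.1, -4.3]
gripper_width: 0.341
gripper_force: 30.0
```

```bash
cat >> h.py <<'E'
def ends(im):
    "side view: subpixel rows of the blue cap centroid and of white/grey edge at grey end"
    h=cv2.cvtColor(im,cv2.COLOR_BGR2HSV);roi=np.zeros(im.shape[:2],bool);roi[165:212,276:298]=1
    b=roi&(h[...,0]>95)&(h[...,0]<130)&(h[...,1]>120)
    w=roi&(h[...,2]>165)&(h[...,1]<45)
    pb=np.argwhere(b);pw=np.argwhere(w)
    return len(pb),pb.mean(0).round(2),len(pw),pw[:,0].max(),pw[pw[:,0]>pw[:,0].max()-6].mean(0).round(2)
E
python3 -c "
from h import *
print(meas(8))
s=cams.capture('side');print(ends(cv2.imread('pics/side0.png')));print(ends(s['frame']))
cv2.imwrite('pics/s3.png',np.hstack([cv2.resize(x[160:220,270:306],None,fx=10,fy=10,interpolation=cv2.INTER_CUBIC) for x in (cv2.imread('pics/side0.png'),s['frame'])]))
for z in (0,.02):print(proj(s,[.633,.187,.034+z]),proj(s,[.595,-.11,.034+z]))
"
```

```text
[0.6133, 0.0402, 0.0205, 0.2484, -0.0169, -4.7701, 0.1021, -0.0539, -0.0077, 0.3417, 29.9747]
(13, array([173.54, 282.77]), 160, np.int64(201), array([198.57, 287.59]))
(3, array([171., 284.]), 87, np.int64(198), array([195.5 , 287.33]))
[282.71884441 172.23688382] [289.2584972  204.74870038]
[282.83374533 168.01229851] [289.43236724 199.95060289]
```

View pics/s3.png

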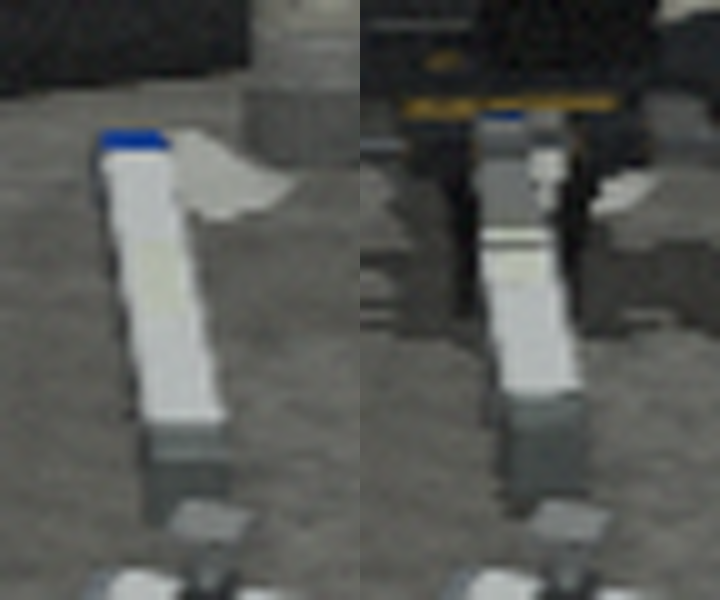

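The right crop shows the grey end about 3 px higher and the blue end about 2 px higher, so the case is either nearly level or slightly blue-low. The wrist camera is more sensitive to tilt, so I'll compare it lifted and set down.

```bash
python3 -c "
from h import *
cv2.imwrite('pics/wl.png',cams.capture('wrist')['frame'])"
```

Call:
step_arm --targets "0 0 0.2 0; 0 0 0.2 0; 0 0 0.2 0; 0 0 0.2 0; 0 0 0.2 0; 0 0 0.2 0; 0 0 0.2 0; 0 0 0 0; 0 0 0 0"

```text
time_s: 8.72
tcp_pos: [0.6135, 0.0403, 0.0067]
ee_rot: [[-0.128, -0.992, 0.0], [-0.992, 0.128, 0.0], [-0.0, -0.0, -1.0]]
wrist_force: [-0.7, -0.2, -2.8]
gripper_width: 0.343
gripper_force: 30.0
```

```bash
python3 -c "
from h import *
print(meas(8))
b=cams.capture('wrist')['frame'];cv2.imwrite('pics/wd.png',b)
a=cv2.imread('pics/wl.png');cv2.imwrite('pics/wcmp.png',np.hstack([cv2.resize(x[0:250,190:330],None,fx=2.4,fy=2.4,interpolation=cv2.INTER_CUBIC) for x in (a,b)]))"
```

```text
[0.6135, 0.0403, 0.0067, -0.1544, 0.0258, -3.2051, 0.1392, 0.028, 0.0201, 0.3433, 29.9732]
```

View pics/wcmp.png

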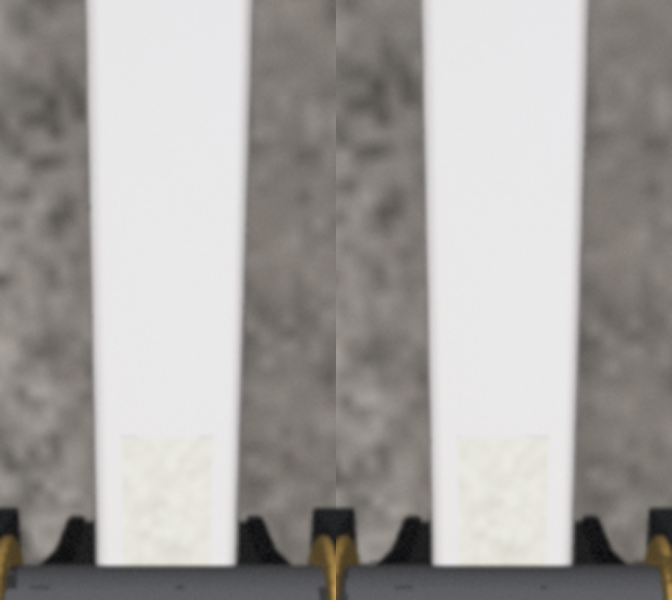

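Both views show the case fully between the fingers with nearly the same shape, so any tilt is tiny. I'll measure the edges at sub-pixel level.

```bash
cat >> h.py <<'E'
def prof(im):
    "subpixel case width and centre against the row in the wrist view -> linear fits at rows 20 and 220"
    g=cv2.GaussianBlur(im,(3,3),0).astype(float)[...,:3].min(2);o=[]
    for v in range(5,235):
        d=np.diff(g[v,200:320]);i=np.argmax(d);j=np.argmin(d)
        if not(1<i<117 and 1<j<117):continue
        sub=lambda k,s:200.5+np.sum(np.arange(k-2,k+3)*np.clip(s*d[k-2:k+3],0,None))/np.sum(np.clip(s*d[k-2:k+3],0,None))
        o.append((v,sub(j,-1)-sub(i,1)))
    o=np.array(o);p=np.polyfit(o[:,0],o[:,1],1);e=o[:,1]-np.polyval(p,o[:,0]);k=abs(e)<1
    p=np.polyfit(o[k,0],o[k,1],1);return np.polyval(p,[20,220]).round(3),k.sum(),e[k].std().round(3)
E
python3 -c "
from h import *
for n in('wl','wd'):print(prof(cv2.imread(f'pics/{n}.png')))
w=cams.capture('wrist');T=np.array(w['tool_from_camera'])
# predicted widths of top face for given tilt (deg, + = grey end lower), top face 27mm behind TCP
def pred(t,h=.027):
    P=[]
    for x in(.02,.04,.06,.08,.1):
        z=-h+np.tan(np.radians(t))*x
        q=[T[:3,:3].T@(np.array([x,y,z])-T[:3,3]) for y in(-.015,.015)]
        u=[p[:2]/p[2]*f(w)+[w['cx'],w['cy']] for p in q]
        P.append((u[0][1],abs(u[0][0]-u[1][0])))
    P=np.array(P);return np.interp([20,220],P[::-1,0],P[::-1,1]) if P[0,0]>P[-1,0] else np.interp([20,220],P[:,0],P[:,1])
for t in(-4,-2,0,2,4):print(t,pred(t))"
```

```text
(array([67.385, 57.62 ]), np.int64(219), np.float64(0.291))
(array([67.504, 57.677]), np.int64(221), np.float64(0.317))
-4 [74.21300894 61.19421148]
-2 [72.1176338  60.90239154]
0 [70.14202551 60.6140424 ]
2 [68.27177172 60.32841084]
4 [66.4944468  60.04477092]
```

Call:
step_arm --targets "0 0 0.05 0; 0 0 0.05 0; 0 0 0 0; 0 0 0 0; 0 0 0 0"

```text
time_s: 9.63
tcp_pos: [0.6135, 0.0403, 0.0066]
ee_rot: [[-0.128, -0.992, 0.001], [-0.992, 0.128, -0.0], [-0.0, -0.001, -1.0]]
wrist_force: [-3.5, 1.1, 4.7]
gripper_width: 0.338
gripper_force: 30.0
```

Call:
step_arm --targets "0 0 0 0; 0 0 0 0; 0 0 0 0; 0 0 0 0; 0 0 0 0; 0 0 0 0; 0 0 0 0; 0 0 0 0; 0 0 0 0" --claw 5.5

```text
time_s: 10.38
tcp_pos: [0.6134, 0.0402, 0.0055]
ee_rot: [[-0.128, -0.992, -0.0], [-0.992, 0.128, -0.0], [0.0, 0.0, -1.0]]
wrist_force: [1.0, 0.7, 0.4]
gripper_width: 0.63
gripper_force: 0.0
```

```bash
cat >> h.py <<'E'
def meas2(n):
    F=[]
    for i in range(n):
        s=sense();F.append(np.r_[s['wrist_force'],s['moment']]);cams.capture('top')
    F=np.array(F);return F.mean(0).round(4).tolist(),(F.std(0)/n**.5).round(4).tolist(),s['tcp_pos']
E
python3 -c "
from h import *
print(meas2(25))"
```

```text
([0.0337, 0.0583, -0.0769, 0.0762, -0.0529, 0.0103], [0.1102, 0.1219, 0.1102, 0.0059, 0.0048, 0.0054], array([0.61337581, 0.04021188, 0.00554926]))
```

Call:
step_arm --targets "0.3 0 0 0; 0.3 0 0 0; 0 0 0 0; 0 0 0 0"

```text
time_s: 11.97
tcp_pos: [0.6125, 0.0339, 0.0056]
ee_rot: [[-0.129, -0.992, -0.0], [-0.992, 0.129, -0.0], [0.0, 0.0, -1.0]]
wrist_force: [0.2, -0.9, -0.6]
gripper_width: 0.629
gripper_force: 0.0
```

Call:
step_arm --targets "0 0 0 0; 0 0 0 0; 0 0 0 0; 0 0 0 0; 0 0 0 0; 0 0 0 0; 0 0 0 0; 0 0 0 0; 0 0 0 0; 0 0 0 0" --claw 0

```text
time_s: 12.8
tcp_pos: [0.6127, 0.0343, 0.0055]
ee_rot: [[-0.128, -0.992, 0.0], [-0.992, 0.128, 0.0], [-0.0, -0.0, -1.0]]
wrist_force: [0.3, 0.3, -0.4]
gripper_width: 0.344
gripper_force: 30.0
```

Call:
step_arm --targets "0 0 0 0; 0 0 -0.2 0; 0 0 -0.2 0; 0 0 -0.2 0; 0 0 -0.3 0; 0 0 -0.3 0; 0 0 -0.3 0; 0 0 -0.3 0; 0 0 0 0; 0 0 0 0; 0 0 0 0; 0 0 0 0"

```text
time_s: 13.8
tcp_pos: [0.6124, 0.0342, 0.0234]
ee_rot: [[-0.128, -0.992, -0.0], [-0.992, 0.128, -0.0], [0.0, 0.0, -1.0]]
wrist_force: [-0.5, 0.5, -4.0]
gripper_width: 0.343
gripper_force: 30.0
```

```bash
python3 -c "
from h import *
print(meas2(25))
b=cams.capture('wrist')['frame'];cv2.imwrite('pics/w4.png',b);print(prof(b))
b=cams.capture('side')['frame'];cv2.imwrite('pics/s4.png',b);print(ends(b))"
```

```text
([0.1186, 0.1805, -4.6826, 0.0772, -0.0542, 0.0051], [0.0894, 0.1006, 0.1056, 0.0063, 0.0071, 0.0066], array([0.61261747, 0.03425481, 0.02356179]))
(array([67.937, 58.086]), np.int64(222), np.float64(0.326))
(1, array([166., 292.]), 85, np.int64(197), array([194.5, 287.5]))
```

Call:
step_arm --targets "0 0 -0.5 0; 0 0 -1 0; 0 0 -1.2 0; 0 0 -1.2 0; 0 0 -1.2 0; 0 0 -1.2 0; 0 0 -1.2 0; 0 0 -1.2 0; 0 0 -1.2 0; 0 0 -1 0; 0 0 -0.5 0; 0 0 0 0"

```text
time_s: 16.15
tcp_pos: [0.6135, 0.0344, 0.1396]
ee_rot: [[-0.128, -0.992, 0.003], [-0.992, 0.128, 0.001], [-0.001, -0.003, -1.0]]
wrist_force: [-0.6, -0.3, -4.5]
gripper_width: 0.341
gripper_force: 30.0
```

Call:
step_arm --targets "0.6 0 0 0; 1.2 0.1 0 0; 2 0.1 0 0; 2.6 0.1 0 0; 2.6 0.1 0 0; 2.6 0.1 0 0; 2.6 0.1 0 0; 2.6 0.1 0 0; 2.6 0.1 0 0; 2.6 0.1 0 0; 2.2 0.1 0 0; 1.8 0 0 0"

```text
time_s: 17.15
tcp_pos: [0.5674, -0.2248, 0.1364]
ee_rot: [[-0.13, -0.992, -0.003], [-0.992, 0.13, 0.0], [0.0, 0.003, -1.0]]
wrist_force: [0.3, -0.6, -5.5]
gripper_width: 0.343
gripper_force: 30.0
```

Call:
step_arm --targets "1.4 0 0 0; 1 0 0 0; 0.5 0 0 0; 0 0 0 0; 0 0 0 0; 0 0 0 0; 0 0 0 0"

```text
time_s: 17.73
tcp_pos: [0.566, -0.2502, 0.1376]
ee_rot: [[-0.127, -0.992, 0.0], [-0.992, 0.127, 0.0], [-0.0, -0.0, -1.0]]
wrist_force: [-0.4, 0.5, -5.1]
gripper_width: 0.34
gripper_force: 30.0
```

Run:
```python
from h import *
print(meas2(8))
s=sense();R=np.array(s["ee_rot"]);p=s["tcp_pos"]
print("tool shift cm",(R.T@(np.array([.567,-.251,.1025])-p)*100).round(2))
w=wrist();print(prof(w["frame"]));cv2.imwrite("pics/w5.png",w["frame"])
print(proj(w,[.567,-.251,.085]),[proj(w,q).round(0).tolist() for q in([.634,-.232,.034],[.589,-.316,.034],[.499,-.27,.034],[.547,-.187,.034])])
```

```text
([-0.2284, 0.0035, -4.742, 0.0871, -0.066, -0.0039], [0.2135, 0.1249, 0.1665, 0.0064, 0.0113, 0.0102], array([ 0.56576789, -0.25088659,  0.13763372]))
tool shift cm [-0.01 -0.13  3.51]
(array([67.641, 57.19 ]), np.int64(18), np.float64(0.61))
[256.2198622  204.80516738] [[191.0, 217.0], [223.0, 123.0], [327.0, 160.0], [285.0, 248.0]]
```

View pics/w5.png

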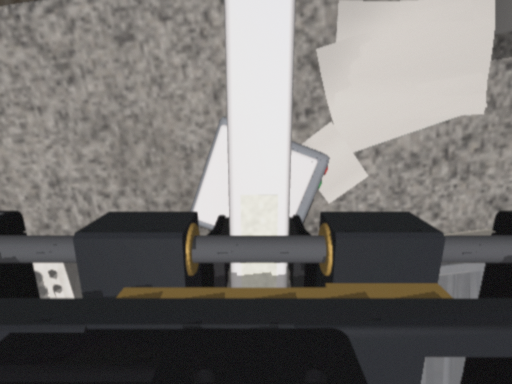

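The wrist view shows the base corners at (223,125), (328,158) and (192,217). Predicted were (223,123), (327,160) and (191,217), so the pan position agrees to about 1 mm. I lower gently.

Call:
step_arm --targets "0 -0.1 0.5 0; 0 0 0.8 0; 0 0 0.8 0; 0 0 0.8 0; 0 0 0.6 0; 0 0 0.4 0; 0 0 0.2 0; 0 0 0.1 0; 0 0 0 0; 0 0 0 0; 0 0 0 0"

```text
time_s: 19.1
tcp_pos: [0.567, -0.2513, 0.0961]
ee_rot: [[-0.128, -0.992, 0.001], [-0.992, 0.128, -0.0], [0.0, -0.001, -1.0]]
wrist_force: [0.2, 0.1, -4.9]
gripper_width: 0.34
gripper_force: 30.0
```

Call:
step_arm --targets "0 0 0.1 0; 0 0 0.1 0; 0 0 0.1 0; 0 0 0.1 0; 0 0 0.05 0; 0 0 0 0; 0 0 0 0"

```text
time_s: 19.68
tcp_pos: [0.5667, -0.2512, 0.091]
ee_rot: [[-0.128, -0.992, -0.0], [-0.992, 0.128, 0.0], [0.0, 0.0, -1.0]]
wrist_force: [0.1, -0.4, -4.2]
gripper_width: 0.339
gripper_force: 30.0
```

```bash
python3 -c "
from h import *
print(meas2(8))"
```

```text
([0.0391, -0.3425, -4.452, 0.0801, -0.0566, 0.0087], [0.1126, 0.112, 0.1344, 0.0114, 0.0071, 0.0067], array([ 0.56671605, -0.25122356,  0.09110428]))
```

Contact is just beginning, as predicted. I go down about 3.5 mm more in small steps.

Call:
step_arm --targets "0 0 0.05 0; 0 0 0.05 0; 0 0 0.05 0; 0 0 0.05 0; 0 0 0.05 0; 0 0 0.05 0; 0 0 0 0; 0 0 0 0"

```text
time_s: 20.75
tcp_pos: [0.5667, -0.2512, 0.0884]
ee_rot: [[-0.128, -0.992, 0.0], [-0.992, 0.128, -0.0], [0.0, -0.0, -1.0]]
wrist_force: [-1.6, 1.0, -1.2]
gripper_width: 0.343
gripper_force: 30.0
```

```bash
python3 -c "
from h import *
print(meas2(10))"
```

```text
([-0.6238, 0.4361, -1.4699, 0.2629, 0.1738, 0.0061], [0.1916, 0.1907, 0.1963, 0.0093, 0.0058, 0.0082], array([ 0.56674575, -0.25123477,  0.08814382]))
```

Call:
step_arm --targets "0 0 0.05 0; 0 0 0.04 0; 0 0 0 0; 0 0 0 0; 0 0 0 0"

```text
time_s: 21.67
tcp_pos: [0.5667, -0.2512, 0.0873]
ee_rot: [[-0.128, -0.992, 0.0], [-0.992, 0.128, -0.0], [0.0, -0.0, -1.0]]
wrist_force: [-1.7, 2.2, 0.1]
gripper_width: 0.337
gripper_force: 30.0
```

```bash
python3 -c "
from h import *
print(meas2(10))
s=cams.capture('side');t=cams.capture('top');w=cams.capture('wrist');cv2.imwrite('pics/w6.png',w['frame']);print(prof(w['frame']))
cv2.imwrite('pics/st6.png',np.hstack([cv2.resize(s['frame'][150:250,250:330],(400,500),interpolation=cv2.INTER_CUBIC),cv2.resize(t['frame'][125:225,270:350],(400,500),interpolation=cv2.INTER_CUBIC)]))"
```

```text
([-1.0211, 0.9326, -0.0978, 0.3378, 0.2409, -0.0009], [0.0972, 0.218, 0.1843, 0.0082, 0.008, 0.0093], array([ 0.56676693, -0.25122658,  0.08718303]))
(array([ 88.553, -12.242]), np.int64(6), np.float64(0.473))
```

Call:
step_arm --targets "0 0 0 0; 0 0 0 0; 0 0 0 0; 0 0 0 0; 0 0 0 0; 0 0 0 0" --claw 3.3

```text
time_s: 22.82
tcp_pos: [0.5668, -0.2513, 0.0872]
ee_rot: [[-0.128, -0.992, 0.0], [-0.992, 0.128, -0.0], [0.0, -0.0, -1.0]]
wrist_force: [1.0, 0.8, -0.2]
gripper_width: 0.376
gripper_force: 0.0
```

```bash
python3 -c "
from h import *
print(meas2(6))
s=cams.capture('side');t=cams.capture('top');w=cams.capture('wrist')
cv2.imwrite('pics/w7.png',w['frame'])
a=lambda x,r:cv2.resize(x,r,interpolation=cv2.INTER_CUBIC)
cv2.imwrite('pics/st7.png',np.hstack([a(s['frame'][150:250,260:320],(300,500)),a(t['frame'][150:200,250:350],(500,250)).repeat(2,0)]))"
```

```text
([-0.0158, 0.1471, -0.127, 0.0884, -0.0521, -0.0081], [0.3137, 0.2519, 0.2234, 0.0124, 0.0148, 0.0078], array([ 0.566684  , -0.25121207,  0.08715175]))
```

View pics/w7.png

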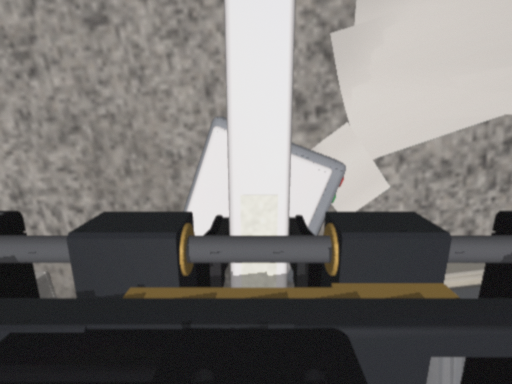

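The fingers are just clear (pad force 0, wrist force and moment at baseline). The wrist view shows the case unchanged, its edges at 227–295 px at the top, so it rests balanced. I open and withdraw straight up.

Call:
step_arm --targets "0 0 0 0; 0 0 0 0; 0 0 0 0; 0 0 0 0; 0 0 0 0; 0 0 0 0; 0 0 0 0; 0 0 0 0" --claw 6

```text
time_s: 23.93
tcp_pos: [0.5667, -0.2512, 0.0872]
ee_rot: [[-0.128, -0.992, 0.0], [-0.992, 0.128, -0.0], [0.0, -0.0, -1.0]]
wrist_force: [-1.1, -0.7, 0.7]
gripper_width: 0.685
gripper_force: 0.0
```

Call:
step_arm --targets "0 0 -0.4 0; 0 0 -0.8 0; 0 0 -1.2 0; 0 0 -1.5 0; 0 0 -1.5 0; 0 0 -1.5 0; 0 0 -1.5 0; 0 0 -1.5 0; 0 0 -1.2 0; 0 0 -0.8 0; 0 0 0 0; 0 0 0 0"

```text
time_s: 24.93
tcp_pos: [0.5667, -0.2511, 0.2066]
ee_rot: [[-0.128, -0.992, 0.001], [-0.992, 0.128, 0.0], [-0.0, -0.001, -1.0]]
wrist_force: [-0.4, -0.0, -1.3]
gripper_width: 0.687
gripper_force: 0.0
```

```bash
python3 -c "
from h import *
s=cams.capture('side');w=wrist();print(sense()['tcp_pos'],sense()['time_s'])
cv2.imwrite('pics/fin.png',np.hstack([cv2.resize(s['frame'][150:250,250:330],(384,480),interpolation=cv2.INTER_CUBIC),cv2.resize(w['frame'][:,100:420],(400,480))]))"
```

```text
[ 0.56612354 -0.25099396  0.20522811] 25.0333
```

View pics/fin.png

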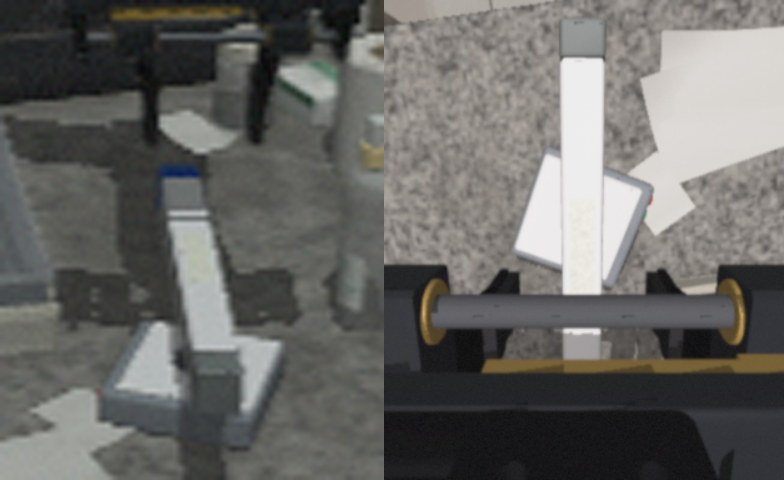

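The case rests level across the pan. In the side crop the blue end is at (180,175) and the grey end at (215,380); the gripper is clear above. I hand in.

```bash
python3 -c "
from station import r
print(r.finish_job())"
```

```text
the job is handed in; nothing more can be done
None
```

The case is resting level and balanced on the scale's pan with the gripper clear above it, and I handed the job in at about 25 s of the 67 s allowed; the hand-in gave no verdict.

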